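# Vibration pen on a bearing pad

## Robot

A 6-joint arm with a two-finger parallel gripper is mounted at the origin on the work surface. World frame = base frame: x ahead of the robot, y to its left, z up, the work surface at z = 0. Lengths are in mm, angles in rad, forces in N, time in s.
With the tool pointing down it reaches from about 350 to 875 mm from the base axis. Payload 4.2 kg.
Tool frame: the origin (TCP) lies at the very end of the fingers, on their centre line; the grasp point (between the pads) lies 19 mm behind it; z points along the fingers, y is the line along which they close (so a half turn about z gives the same grasp; the last joint's range is limited). The gripper opens to 85 mm and grips with 20 to 120 N. Pads are 22 mm wide; open, the fingers measure 114 mm over their backs; the gripper's body (76 mm by 85 mm) begins 54 mm behind the grasp point. The pads swing forward as they close: fully open they stand 13 mm farther back than shut.
Start: joints at [-1.067, 0.385, 0.008, 0, -1.194, -0.259], TCP at [151.494, -606.34, 201.112] pointing down, gripper open.
Joint ranges: [-3.14, 3.14], [-1.21, 2.06], [-1.07, 1.41], [-3.16, 2.05], [-2.99, -0.16], [-3.1, 3.1]. Speed limits (rad/s): [2.79, 2.79, 3.14, 3.14, 3.14, 3.14].

## Interface

Orientations are given as a unit quaternion [x, y, z, w].
In Python, from bench import read_state, get_image, camera_model, job_done gives the robot as it stands.
- The arm moves only by the shell command python3 -m handwheel 'ROWS'. ROWS is JSON, a list of rows, each a list of 7 numbers: the shift along the tool's x, y, z in m, then the turn, a rotation vector about the tool's x, y, z in rad, then the gripper's target within -1 to 1 (fully open at 1, half-way at 0, shut at -1). In form: [[dx, dy, dz, wx, wy, wz, jaw], ...]. A call has 1 to 10 rows; each row is the pose to reach, as a shift and turn from the pose commanded when the call began, along the tool's axes at that moment; what a row does not reach only later rows make up. A row lasts 1/8 s, in which the tool goes at most 62.5 mm and 10.7 degrees, less where a joint would pass 70% of its speed; a pose out of reach is approached as far as the arm can. A call with a gripper value outside its range is refused whole. The fingers move at their own pace and stop on an object; the grip force is fixed at half the most. Time passes only in rows, so rows that repeat a pose let the fingers close. It gives the time, the measured TCP pose, the force, the opening and the grip force at its end, in the units of the state.
- read_state(): the state, without advancing time (a new reading comes with each control period).
- get_image(name): name is "side" or "top"; returns (picture, depth): 384x512x3 uint8, blue, green, red; 384x512 float32, mm along the optical axis (not along the pixel's ray), 0 where there is no reading.
- camera_model(name): a dict with "K" (3x3 intrinsics, pixels), "dist" ([k1, k2, p1, p2, k3] as OpenCV has them; the pictures are not rectified), "rvec" (rotation vector, rad) and "tvec" (3), from world to camera coordinates, as OpenCV has them. Camera axes: x right, y down, z forward; pixel columns grow to the right and rows downward; lengths in mm; the calibration is good to about 2 mm. A picture is of the moment at which its call begins. camera_model takes no time and is no camera call.
- job_done(): hands the job in; it is judged then, once.
The state is a dict: "clock": time; "joints": joint angles; "joint_vel": joint speeds; "joint_efforts": joint torques, N m; "position": TCP position; "ee_rot": TCP orientation; "contact_force": force on the tool from outside, world axes, zero at the start; "wrist_torque": the same for the moment, N m; "gripper_width": finger opening in mm; "grasp_force": force on a finger pad.
Only numpy, scipy, OpenCV 4.12 (cv2) and the standard library are available. Lean on these libraries where they do the work, as an engineer would, in place of code of your own. Each camera call takes 0.05 s, during which the arm holds its last target. There are 200 camera calls.

## Task

Swing the front door of the grey drive guard wide open (its handle is the upright bar near the free edge), then lift the vibration pen out of its stand and set its spring tip on the marked centre of the round, tilted measuring pad on the bearing block behind the door. Hold the pen square to the pad face and press gently so that the spring tip is pushed in about half way, keep it steady there for a second, and finish the program still holding it like that. Leave the door open and the other things on the bench where they are.

Things in the scene. Friction and masses are not known exactly. Their poses are not given: they have to be found in the camera images.
- guard: Grey sheet-steel box 200 deep (x), 220 wide (y), 200 mm high, fixed to the bench. Origin: foot of its front plane, mid-width, on the bench; x runs into it away from the robot, y to its left seen from the robot, z up. Walls 4 mm; top open over the front 110 mm; the door closes the front. A motor (140 mm high) sticks 120 mm out of its right (-y) side, from 75 mm behind the front.
- guard_door (a joint): Angle of the guard's front door about its upright hinge, rad: 0 closed, grows as the free edge swings out towards the robot, stop at 1.9. Starts nearly closed, light friction (about 1 N at the handle), stays where left. Panel 214 mm wide, 10 mm thick, its outer face 12 mm in front of the hinge line, from 12 to 198 mm above the bench.
- door_handle (a point): Grip point on the door handle, an upright round steel bar 12 mm thick; this point is 175 mm above the bench, 21 mm below the bar's free top end. Two stubs join the bar to the door at 135 and 100 mm above the bench. Bar centre 47 mm in front of the hinge line, 35 mm off the door face, 180 mm along the door from the hinge. Axes turn with the door, as the guard's when closed.
- door_hinge (a point): Point on the door's upright hinge line, at the handle point's height (175 mm above the bench); the hinge is at the guard's right (-y) front corner. The door opens counter-clockwise seen from above.
- stand: Pen stand screwed to the bench: 90 x 90 x 10 mm foot with a square black socket 44 x 44 mm, 85 mm high, opening 31 x 31 mm and 30 mm deep with a hole for the pen's tip below. Origin: centre of its underside, z up.
- pen: Vibration pen, loose, about 150 g, upright in the stand: grey square body 28 x 28 x 130 mm, below it a 14 mm round neck 16 mm long and an 8 mm round-ended spring tip. Origin: centre of the lower end of the square body, 55 mm above the bench in the stand; z along the pen from tip to back end, x and y square to its sides. The lowest 30 mm of the body are in the socket at the start.
- pen_tip (a point): Very end of the pen's spring tip: 40 mm below the pen's origin along the pen's axis when the spring is relaxed, nearer as it is pushed in.
- plunger (a joint): How far the spring tip is pushed into the pen, m: 0 relaxed, 0.014 at the stop, about half way is 0.007. Spring: 1 N to start moving, 0.35 N per mm, so about 3.5 N at half way and 6 N at the stop.
- bearing: Dark cast-iron bearing block fixed in the guard just behind the door, 80 mm round housing on an 85 mm wide foot, 86 mm high. Origin: centre of its underside, 12 mm above the bench; axes as the guard's. Its place across the guard varies.
- pad: Round bare-steel measuring pad, 38 mm across, on the bearing block. Origin: the marked centre of its face (a small dark ring of 9 mm); z is the face's outward normal, which leans 25 degrees from vertical towards the front of the guard; y is the guard's y. The origin is about 25 mm behind the guard's front plane and 107 mm above the bench.
- mug: Bystander: white mug, 80 mm across, 95 mm high. Origin: centre of its underside.
- wrench: Bystander: steel wrench, 200 mm long, lying left of the guard. Origin on its underside.
- screwdriver: Bystander: screwdriver, 200 mm long, lying between stand and guard. Origin on its underside.
- spare_ring: Bystander: steel bearing ring, 72 mm across, 18 mm high, beyond the stand. Origin: centre of its underside.
- hammer: Bystander: hammer, 240 mm long, on the right side of the bench. Origin on its underside.
- grease_can: Bystander: steel can, 66 mm across, 120 mm high, beyond the stand. Origin: centre of its underside.
- brake_block: Bystander: rusty brake block, 160 x 70 x 50 mm, on the right side of the bench. Origin: centre of its underside.
There are look-alikes about, which are no part of the job. Leave any blue look-alike of the pen alone.

How it is judged (in metres and radians):
On the way, in this order (a step that is already met when the one before it is completed fails the run):
1. the guard door is swung wide open (more than 70 degrees) (value of joint guard_door above 1.22 rad), for 0.1 s.
2. the pen is lifted clear out of its stand (z of pen in the frame of stand above 0.09 m and contact force between pen and the fingers above 1 N), for 0.1 s.
3. the tip is held on the marked centre, pen square to the pad, spring about half in, for a second (distance between pen_tip and pad below 0.007 m and angle between the z axis of pen and the z axis of pad, either way round below 0.14 rad and value of joint plunger between 0.0035 and 0.0115 m and contact force between pen and pad above 1 N), for 1 s.
At the end, for the whole second after the job is handed in: The gripper holds the pen still, tip within 7 mm of the pad's mark, pen within 8 degrees of square to the pad, spring tip pushed in 3.5 to 11.5 mm (push 1 to 10 N), pen free of the stand, and the guard door still over 70 degrees open (all of step 3 and contact force between pen and pad below 10 N and contact force between pen and the fingers above 1 N and contact force between pen and stand below 0.2 N and linear speed of pen below 0.02 m/s and value of joint guard_door above 1.22 rad); the arm keeps its last pose, push and grip.
It fails at once if the pen is rammed against the pad or the bearing block (over 15 N) (contact force between pen and bearing above 15 N).
It fails at once if another thing on the bench is shifted by more than 40 mm (distance of any of mug, wrench, screwdriver, spare_ring, hammer, grease_can, brake_block from where it was at the start of the episode above 0.04 m).
It also fails if it takes over 64 s, if anything falls off the work surface, if the arm or the gripper's body presses on something with over 40 N, if the wrist force passes 120 N, or if a joint passes its speed limit or range.

## Working session

There is one attempt and no reset: what is moved stays moved. The work goes in short steps, Python scripts to look and compute and a shell command to move; the robot and the scene stay as the last step left them, time stands still between calls to the robot, and variables do not carry over. Pictures are saved under pics/ and viewed, at most 10 in all, crops included, and the job is handed in when it is done.

```bash
ls; mkdir -p pics; cat > h.py <<'E'
import numpy as np, cv2
from bench import *
from scipy.spatial.transform import Rotation as R
def cloud(name):
    im,d=get_image(name); m=camera_model(name)
    K=np.array(m["K"],float);D=np.array(m["dist"],float)
    Rm=cv2.Rodrigues(np.array(m["rvec"],float))[0];t=np.array(m["tvec"],float).ravel()
    v,u=np.mgrid[:384,:512]
    p=cv2.undistortPoints(np.stack([u,v],-1).reshape(-1,1,2).astype(float),K,D).reshape(384,512,2)
    X=np.dstack([p*d[...,None],d])
    W=(X-t)@Rm
    W[d==0]=np.nan
    return im,W
def proj(name,P):
    m=camera_model(name)
    return cv2.projectPoints(np.array(P,float).reshape(-1,1,3),np.array(m["rvec"],float),np.array(m["tvec"],float),np.array(m["K"],float),np.array(m["dist"],float))[0].reshape(-1,2)
E
python3 - <<'E'
from h import *
s=read_state();print({k:np.round(v,3).tolist() for k,v in s.items()})
for n in("top","side"):
    im,W=cloud(n);np.save(n+".npy",W);cv2.imwrite(n+".png",im)
    cv2.imwrite(f"pics/{n}0.png",cv2.resize(im,(800,600)))
    m=camera_model(n);Rm=cv2.Rodrigues(np.array(m["rvec"],float))[0];print(n,-Rm.T@np.ravel(m["tvec"]),Rm[2])
E
```

```text
pics
{'clock': 0.0, 'joints': [-1.067, 0.386, 0.007, -0.0, -1.194, -0.259], 'joint_vel': [-0.0, 0.001, 0.0, -0.001, -0.001, 0.002], 'joint_efforts': [0.001, -39.229, 18.84, 4.186, -0.005, 0.0], 'position': [151.322, -605.726, 200.013], 'ee_rot': [-0.122, 0.993, 0.001, -0.0], 'contact_force': [-0.075, 0.588, -1.358], 'wrist_torque': [-0.014, 0.03, 0.08], 'grasp_force': 0.0, 'gripper_width': 85.329}
top [ 372.17881235  -42.1172481  1376.87225976] [ 0.1240404   0.00548181 -0.99226203]
side [-36.25271521 824.76783628 933.59254992] [ 0.44169558 -0.66395749 -0.60337838]
```

View pics/top0.png

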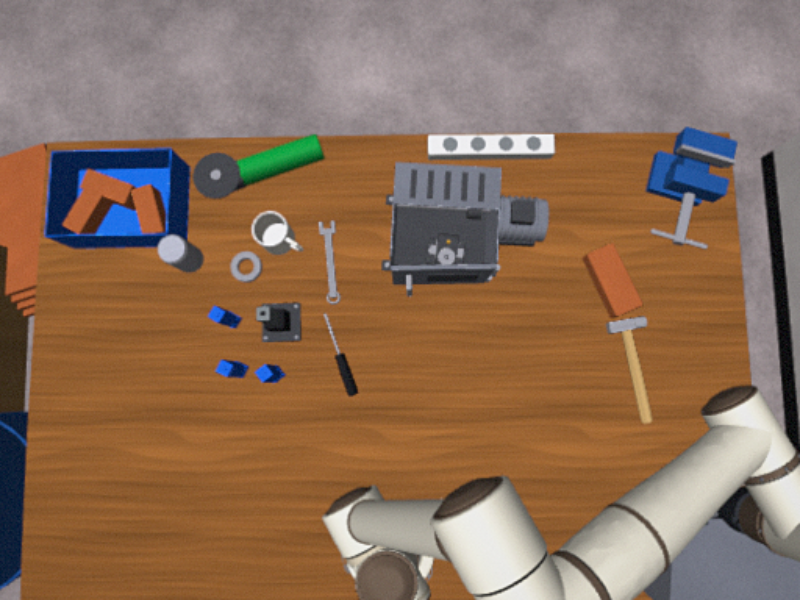

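View pics/side0.png

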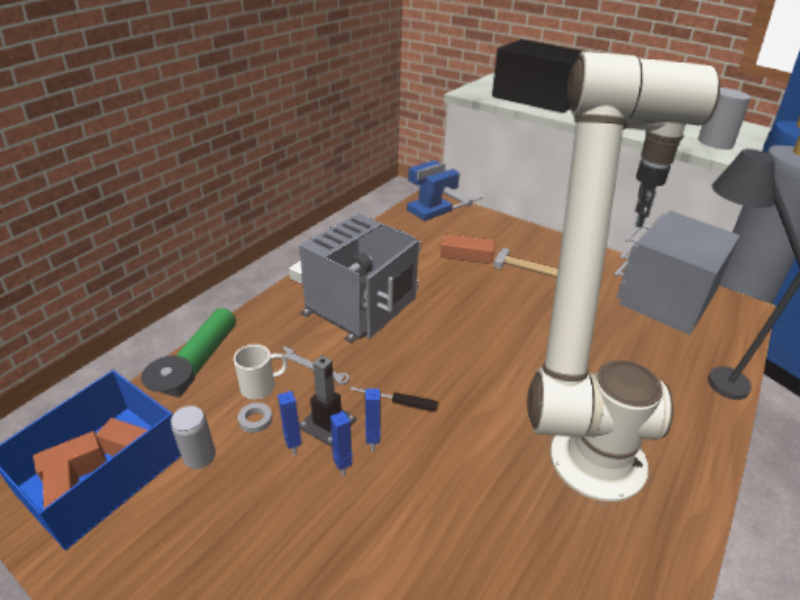

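Top view (800×600): guard around (445,230), handle bar at (409,285), pad at (446,257), stand at (280,322) with the grey pen's top at (263,313); three blue look-alikes stand next to the stand. The side view agrees.

```bash
python3 - <<'E'
from h import *
T=np.load("top.npy");S=np.load("side.npy");im=cv2.imread("top.png");si=cv2.imread("side.png")
def w(W,a): return np.round(W[int(a[1]*.64),int(a[0]*.64)]).tolist()
for n,a in dict(pen=(263,313),guardTL=(397,166),guardTR=(498,170),pad=(446,257),handle=(409,277),footc=(296,308),wrench=(330,260),mug=(265,225)).items(): print(n,w(T,a))
c=w(T,(445,230))
# pen top
def rect(W,m,l):
    p=W[m]; r=cv2.minAreaRect(p[:,:2].astype(np.float32)); print(l,len(p),np.round(p.mean(0),1),np.round(r[0],1),np.round(r[1],1),round(r[2],1))
pc=np.array(w(T,(263,313)))
for W,l in((T,'top'),(S,'side')):
    near=np.linalg.norm(W[...,:2]-pc[:2],axis=2)
    rect(W,(near<40)&(W[...,2]>178)&(W[...,2]<195),l+' pentop')
    rect(W,(near<60)&(W[...,2]>81)&(W[...,2]<90),l+' socket')
    g=np.linalg.norm(W[...,:2]-np.array(c[:2]),axis=2)
    rect(W,(g<190)&(W[...,2]>192)&(W[...,2]<208),l+' guardtop')
    hh=np.array(w(T,(409,277)))
for k,(n,i) in enumerate((("top",im),("side",si))):
    P=[pc,hh]; print(n,proj(n,P).round(1).tolist())
a=cv2.resize(im[95:235,140:370],(800,487),interpolation=cv2.INTER_CUBIC)
b=cv2.resize(si[130:290,170:285],(431,600),interpolation=cv2.INTER_CUBIC)
cv2.imwrite("pics/a.png",a);cv2.imwrite("pics/b.png",b)
E
```

```text
pen [513.0, 245.0, 190.0]
guardTL [814.0, -30.0, 202.0]
guardTR [806.0, -237.0, 199.0]
pad [641.0, -133.0, 110.0]
handle [592.0, -51.0, 141.0]
footc [545.0, 213.0, 6.0]
wrench [659.0, 132.0, 9.0]
mug [740.0, 286.0, 23.0]
top pentop 81 [513.6 246.1 185.8] [513.6 246.5] [26.9 26.2] 89.9
top socket 53 [508.5 238.1  85.3] [513.5 246. ] [44.9 42.9] 0.1
top guardtop 2183 [ 749.4 -131.6  200.1] [ 686.3 -127.6] [223.6 266. ] 86.9
side pentop 78 [512.9 251.6 183.9] [514.2 251.3] [30.4 28.7] 6.7
side socket 81 [506.9 257.   84.5] [513.7 250.1] [44.6 46.5] 0.7
side guardtop 892 [ 738.3 -118.8  199.6] [ 687.4 -124.8] [226.6 263.6] 86.3
top [[168.0, 200.0], [261.1, 177.0]]
side [[207.2, 229.2], [243.4, 186.4]]
```

View pics/a.png

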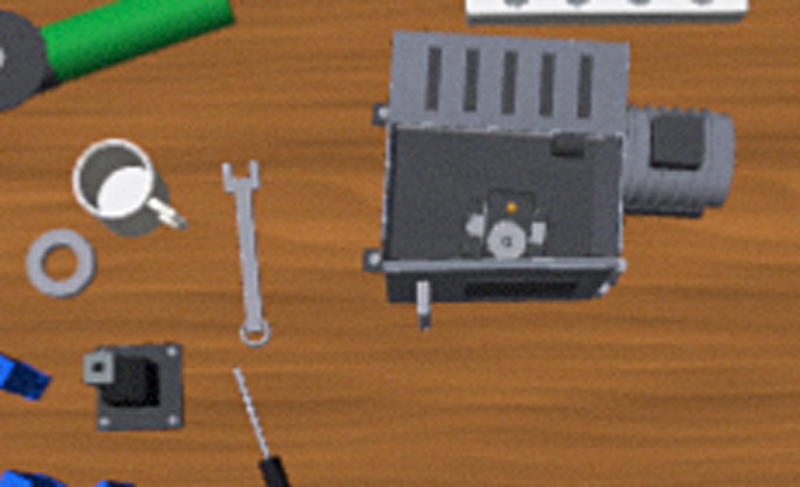

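Crop: pad centre mark at crop (506,241), handle bar top at (424,287), guard turned a few degrees clockwise; pen axis-aligned in the stand. Next I fit guard, handle and pad.

```bash
python3 - <<'E'
from h import *
T=np.load("top.npy");S=np.load("side.npy");im=cv2.imread("top.png")
v,u=np.mgrid[:384,:512]
for W,l in((T,'top'),(S,'side')):
    x,y,z=W[...,0],W[...,1],W[...,2]
    m=(z>190)&(z<210)&(x>725)&(x<840)&(y>-260)&(y<0)
    p=W[m][:,:2].astype(np.float32);r=cv2.minAreaRect(p);print(l,'lid',np.round(r[0],1),np.round(r[1],1),round(r[2],2),cv2.boxPoints(r).round().tolist())
    # pad
    yaw=np.radians(-3.2)
    m=(np.hypot(x-641,y+133)<26)&(z>92)&(z<122)
    p=W[m]
    best=None
    n0=np.array([-np.sin(np.radians(25))*np.cos(yaw),-np.sin(np.radians(25))*np.sin(yaw),np.cos(np.radians(25))])
    h=p@n0; hist=np.histogram(h,bins=np.arange(h.min(),h.max()+2,2)) if len(p) else None
    if len(p):
        md=hist[1][hist[0].argmax()]+1; q=p[abs(h-md)<2.5]; c=q.mean(0);n=np.linalg.svd(q-c)[2][2]; n*=np.sign(n[2])
        print('pad',len(p),len(q),c.round(1),n.round(3),'exp',n0.round(3),'d',md)
    m=(z>140)&(z<205)&(x<598)&(x>500)&(y>-250)&(y<20)
    for vv,uu in zip(v[m],u[m]): print((uu,vv),W[vv,uu].round().tolist(),end=' ')
    print()
# pad image: disc & mark
c=im[150:180,270:302].copy(); g=c.min(2)
print(T[164,285],)
# front edge: max-front points at z 185-205 
x,y,z=T[...,0],T[...,1],T[...,2]
for yy in range(-235,-10,25):
    m=(abs(y-yy)<6)&(z>185)&(z<206)&(x<720)&(x>590);print(yy,m.sum(), T[m][:,0].min().round(),T[m][:,0].max().round())
np.set_printoptions(linewidth=250);print(g)
E
```

```text
top lid [ 769.8 -132.4] [221.3  98.8] 86.94 [[715.0, -240.0], [813.0, -246.0], [825.0, -25.0], [726.0, -19.0]]
pad 111 63 [ 642.4 -134.   108.1] [-0.406  0.037  0.913] exp [-0.422  0.024  0.906] d -175.94328179942153
(np.int64(251), np.int64(172)) [598.0, -19.0, 200.0] (np.int64(256), np.int64(172)) [597.0, -35.0, 203.0] (np.int64(261), np.int64(172)) [598.0, -50.0, 199.0] (np.int64(262), np.int64(172)) [598.0, -54.0, 198.0] (np.int64(264), np.int64(172)) [597.0, -60.0, 201.0] (np.int64(265), np.int64(172)) [597.0, -63.0, 200.0] (np.int64(266), np.int64(172)) [597.0, -66.0, 200.0] (np.int64(267), np.int64(172)) [598.0, -69.0, 197.0] (np.int64(268), np.int64(172)) [598.0, -73.0, 197.0] (np.int64(270), np.int64(172)) [598.0, -79.0, 196.0] (np.int64(271), np.int64(172)) [597.0, -82.0, 198.0] (np.int64(272), np.int64(172)) [598.0, -85.0, 197.0] (np.int64(273), np.int64(172)) [597.0, -88.0, 198.0] (np.int64(274), np.int64(172)) [598.0, -92.0, 197.0] (np.int64(276), np.int64(172)) [598.0, -98.0, 196.0] (np.int64(277), np.int64(172)) [598.0, -101.0, 196.0] (np.int64(278), np.int64(172)) [59
[... 22065 characters left out ...]
 50  50  50  48  49  42  52  49  46  38  42]
 [ 44  52  48  50  57  57  55  52  59  61  63  60  61  62  55  64  63  60  62  68  60  46  56  52  55  56  49  58  50  54  57  51]
 [ 41  52  44  50  35  41  35  40  38  32  32  28  37  37  33  36  31  39  34  29  34  34  29  24  38  28  39  28  38  23  34  29]
 [ 48  51  47  41  30  24  33  19  26  32  25  24  26  25  36  17  33  21  33  22  27  23  29  26  31  28  33  22  23  23  17  20]
 [ 54  49  53  35  22  28  22  25  24  23  30  22  26  23  19  32  21  26  23  29  20  30  22  17  24  27  22  26  30  28  26  28]
 [ 46  49  45  37  23  31  22  31  30  21  19  30  26  30  21  24  28  31  21  28  31  20  23  31  31  28  36  29  31  34  27  28]]
```

View pics/b.png

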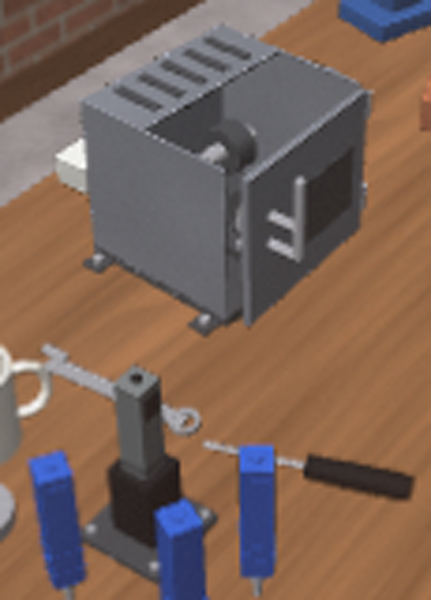

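```bash
cat >> h.py <<'E'
def down(psi,tilt=0,yaw=0):
    # tool y at psi deg CCW from world y, tool z down, then lean: tool z forward by tilt about axis at yaw
    Y=np.array([-np.sin(np.radians(psi)),np.cos(np.radians(psi)),0]);Z=np.array([0,0,-1.])
    r=R.from_matrix(np.stack([np.cross(Y,Z),Y,Z],1))
    ax=np.array([-np.sin(np.radians(yaw)),np.cos(np.radians(yaw)),0])
    return R.from_rotvec(-np.radians(tilt)*ax)*r
def rel(P,Rt,P0=None,R0=None):
    s=read_state()
    P0=np.array(s["position"]) if P0 is None else P0; R0=R.from_quat(s["ee_rot"]) if R0 is None else R0
    d=R0.inv().apply(np.array(P)-P0)/1000; w=(R0.inv()*Rt).as_rotvec()
    return np.round(np.r_[d,w],4).tolist()
def st():
    s=read_state();print({k:np.round(s[k],2).tolist() for k in("clock","position","contact_force","gripper_width","grasp_force")},'z',R.from_quat(s["ee_rot"]).as_matrix()[:,2].round(3),'y',R.from_quat(s["ee_rot"]).as_matrix()[:,1].round(3), np.round(s["joints"],2))
E
python3 - <<'E'
from h import *
print(rel([562.5,-50.5,270],down(1)))
T=np.load("top.npy");im=cv2.imread("top.png").astype(int)
m=(im[...,0]>im[...,2]*2+30)&(im[...,0]>90)
_,l,stt,c=cv2.connectedComponentsWithStats(m.astype(np.uint8))
for k in range(1,len(stt)):
    p=T[(l==k)]
    if stt[k][4]>20 and p[:,1].mean()<420 and p[:,1].mean()>100:
        tp=p[p[:,2]>np.nanmax(p[:,2])-8]; print(stt[k][4],tp.mean(0).round())
E
```

```text
[-0.5334, 0.4393, -0.0691, 0.0019, -0.0003, 0.2272]
86 [403. 326. 171.]
81 [393. 247. 170.]
21 [392. 237.  84.]
```

```bash
python3 -m handwheel '[[-0.533,0.439,-0.069,0,0,0.227,-0.1],[-0.533,0.439,-0.069,0,0,0.227,-0.1],[-0.533,0.439,-0.069,0,0,0.227,-0.1],[-0.533,0.439,-0.069,0,0,0.227,-0.1],[-0.533,0.439,-0.069,0,0,0.227,-0.1],[-0.533,0.439,-0.069,0,0,0.227,-0.1],[-0.533,0.439,-0.069,0,0,0.227,-0.1],[-0.533,0.439,-0.069,0,0,0.227,-0.1],[-0.533,0.439,-0.069,0,0,0.227,-0.1],[-0.533,0.439,-0.069,0,0,0.227,-0.1]]' && python3 -m handwheel '[[0,0,0,0,0,0,-0.1],[0,0,0,0,0,0,-0.1],[0,0,0,0,0,0,-0.1]]'; python3 - <<'E'
from h import *
st();print(rel([562.5,-50.5,158],down(1)))
E
```

```text
clock: 1.35
position: [520.6, -106.4, 263.1]
ee_rot: [-0.009, 1.0, 0.0, -0.0]
contact_force: [0.7, -0.6, 0.0]
gripper_width: 38.4
grasp_force: 0.0
clock: 1.72
position: [519.2, -109.2, 262.8]
ee_rot: [-0.008, 1.0, 0.0, -0.0]
contact_force: [-1.1, 0.4, 0.0]
gripper_width: 38.2
grasp_force: 0.0
{'clock': 1.72, 'position': [519.17, -109.21, 262.83], 'contact_force': [-1.06, 0.42, 0.02], 'gripper_width': 38.23, 'grasp_force': 0.0} z [-0.001  0.    -1.   ] y [-0.016  1.     0.   ] [ 0.1   0.18 -0.12 -0.   -1.27 -1.65]
[-0.0444, 0.058, 0.1048, 0.0, -0.0007, -0.0011]
```

```bash
python3 -m handwheel '[[-0.044,0.058,0,0,0,0,-0.1],[-0.044,0.058,0,0,0,0,-0.1],[-0.044,0.058,0,0,0,0,-0.1],[-0.044,0.058,0,0,0,0,-0.1]]'; python3 - <<'E'
from h import *
st();print(rel([562.5,-50.5,158],down(1)))
im,W=cloud("side");cv2.imwrite("pics/c.png",cv2.resize(im[110:270,170:330],(600,600),interpolation=cv2.INTER_CUBIC))
E
```

```text
clock: 2.22
position: [562.2, -50.7, 263.2]
ee_rot: [-0.008, 1.0, -0.0, -0.0]
contact_force: [-0.3, -0.2, 0.3]
gripper_width: 38.7
grasp_force: 0.0
{'clock': 2.22, 'position': [562.16, -50.72, 263.16], 'contact_force': [-0.34, -0.2, 0.31], 'gripper_width': 38.67, 'grasp_force': 0.0} z [-0. -0. -1.] y [-0.016  1.    -0.   ] [ 0.2   0.24 -0.04  0.   -1.29 -1.75]
[-0.0004, 0.0002, 0.1052, -0.0001, -0.0002, -0.001]
```

View pics/c.png

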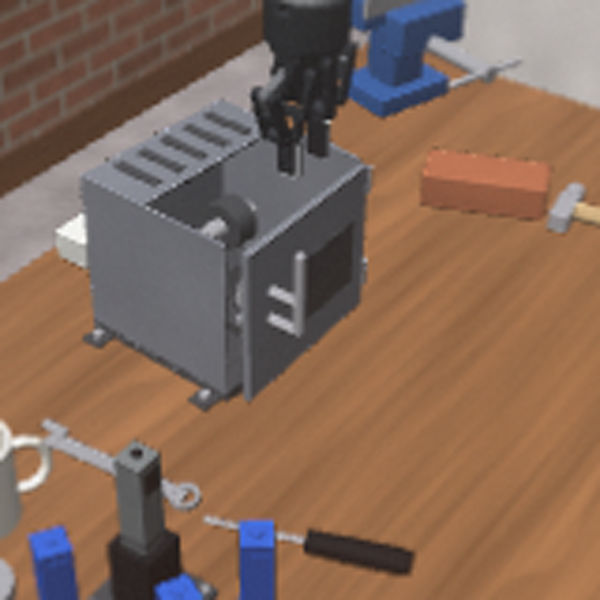

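The open fingers (288/318,165) hang directly above the bar top (300,258). I go down and grip it.

```bash
python3 -m handwheel '[[0,0,0.05,0,0,0,-0.1],[0,0,0.085,0,0,0,-0.1],[0,0,0.105,0,0,0,-0.1],[0,0,0.105,0,0,0,-0.6],[0,0,0.105,0,0,0,-1],[0,0,0.105,0,0,0,-1],[0,0,0.105,0,0,0,-1],[0,0,0.105,0,0,0,-1]]'; python3 - <<'E'
from h import *
st()
s=read_state();P0=np.array(s["position"]);R0=R.from_quat(s["ee_rot"])
H=np.array([613.5,-231.5]);r=P0[:2]-H;print(np.hypot(*r),np.degrees(np.arctan2(-r[0],r[1])))
for a in range(8,98,8):
    q=R.from_euler('z',a,degrees=True);d=q.apply([*r,0])
    print(a,rel([*(H+d[:2]),P0[2]],q*R0,P0,R0))
E
```

```text
clock: 3.28
position: [563.3, -50.1, 158.8]
ee_rot: [-0.009, 1.0, -0.0, 0.001]
contact_force: [-0.2, -3.7, -0.5]
gripper_width: 6.4
grasp_force: 59.0
{'clock': 3.28, 'position': [563.26, -50.07, 158.78], 'contact_force': [-0.23, -3.69, -0.5], 'gripper_width': 6.44, 'grasp_force': 59.01} z [ 0.001 -0.001 -1.   ] y [-0.018  1.    -0.001] [ 0.2   0.32 -0.21  0.   -1.05 -1.75]
188.2592147721298 15.47832776826372
8 [0.0249, -0.0083, -0.0, -0.0002, -0.0001, -0.1396]
16 [0.0484, -0.02, -0.0, -0.0003, -0.0002, -0.2793]
24 [0.0701, -0.0349, -0.0001, -0.0005, -0.0003, -0.4189]
32 [0.0895, -0.0526, -0.0001, -0.0006, -0.0004, -0.5585]
40 [0.1062, -0.0729, -0.0001, -0.0008, -0.0005, -0.6981]
48 [0.1199, -0.0953, -0.0001, -0.0009, -0.0005, -0.8378]
56 [0.1304, -0.1193, -0.0001, -0.0011, -0.0006, -0.9774]
64 [0.1374, -0.1446, -0.0001, -0.0012, -0.0007, -1.117]
72 [0.1409, -0.1707, -0.0, -0.0014, -0.0008, -1.2566]
80 [0.1407, -0.1969, -0.0, -0.0016, -0.0009, -1.3963]
88 [0.1368, -0.2229, -0.0, -0.0017, -0.001, -1.5359]
96 [0.1294, -0.2481, 0.0, -0.0019, -0.0011, -1.6755]
```

```bash
python3 -m handwheel '[[0.0125,-0.0035,0,0,0,-0.07,-1],[0.025,-0.008,0,0,0,-0.14,-1],[0.037,-0.014,0,0,0,-0.21,-1],[0.048,-0.02,0,0,0,-0.279,-1],[0.06,-0.027,0,0,0,-0.349,-1],[0.07,-0.035,0,0,0,-0.419,-1]]'; python3 - <<'E'
from h import *
st()
E
```

```text
clock: 4.03
position: [494.3, -85.3, 158.7]
ee_rot: [-0.218, 0.976, 0.0, 0.002]
contact_force: [1.1, 0.2, -0.3]
gripper_width: 6.8
grasp_force: 59.1
{'clock': 4.03, 'position': [494.33, -85.29, 158.73], 'contact_force': [1.15, 0.15, -0.33], 'gripper_width': 6.76, 'grasp_force': 59.06} z [ 0.003  0.001 -1.   ] y [-0.426  0.905 -0.   ] [ 0.15  0.21 -0.35 -0.   -1.   -1.28]
```

```bash
python3 -m handwheel '[[0.025,-0.008,0,0,0,-0.14,-1],[0.048,-0.02,0,0,0,-0.279,-1],[0.07,-0.035,0,0,0,-0.419,-1],[0.0895,-0.0526,0,0,0,-0.559,-1],[0.106,-0.073,0,0,0,-0.698,-1],[0.12,-0.095,0,0,0,-0.838,-1],[0.13,-0.119,0,0,0,-0.977,-1],[0.137,-0.1445,0,0,0,-1.117,-1],[0.141,-0.17,0,0,0,-1.257,-1],[0.141,-0.17,0,0,0,-1.257,-1]]'; python3 - <<'E'
from h import *
st()
im,W=cloud("top");cv2.imwrite("pics/d.png",cv2.resize(im[95:255,200:400],(750,600),interpolation=cv2.INTER_CUBIC))
E
```

```text
clock: 5.28
position: [439.3, -300.7, 158.7]
ee_rot: [0.749, -0.663, 0.001, -0.001]
contact_force: [1.1, -0.6, 1.3]
gripper_width: 6.4
grasp_force: 59.5
{'clock': 5.28, 'position': [439.3, -300.75, 158.72], 'contact_force': [1.11, -0.62, 1.34], 'gripper_width': 6.39, 'grasp_force': 59.52} z [ 0.003 -0.001 -1.   ] y [-0.993 -0.121 -0.003] [-0.3   0.26 -0.28  0.   -1.02  0.42]
```

View pics/d.png

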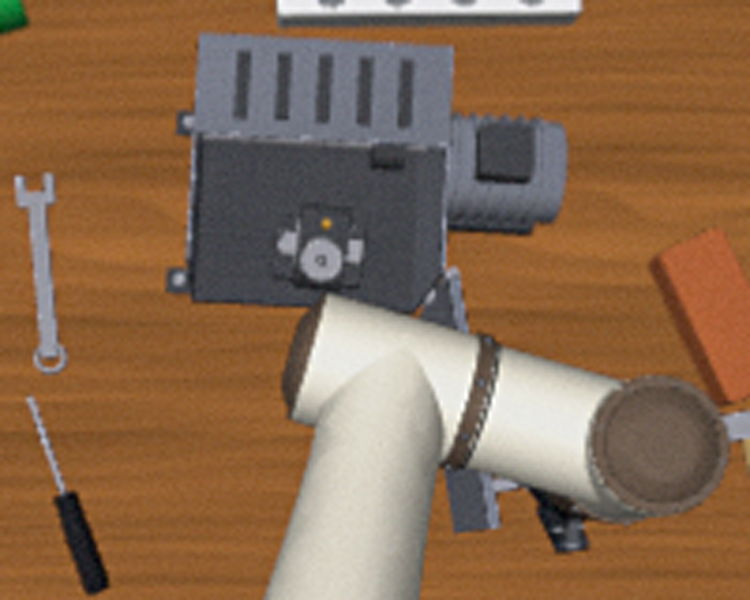

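Door stands about 98° open, handle edge at picture (510,485). Release, lift, and go over the pen.

```bash
python3 -m handwheel '[[0,0,0,0,0,0,-0.3],[0,0,0,0,0,0,-0.2],[0,0,0,0,0,0,-0.2],[0,0,-0.06,0,0,0,-0.2],[0,0,-0.12,0,0,0,-0.2],[0,0,-0.14,0,0,0,-0.2],[0,0,-0.14,0,0,0,-0.2]]'; python3 - <<'E'
from h import *
st();print(rel([514,248,270],down(90)))
E
```

```text
clock: 6.2
position: [438.4, -299.5, 299.7]
ee_rot: [0.749, -0.662, 0.002, -0.001]
contact_force: [0.5, -0.1, -0.5]
gripper_width: 34.0
grasp_force: 0.0
{'clock': 6.2, 'position': [438.36, -299.48, 299.72], 'contact_force': [0.55, -0.14, -0.46], 'gripper_width': 33.99, 'grasp_force': 0.0} z [ 0.004 -0.001 -1.   ] y [-0.992 -0.123 -0.004] [-0.29  0.17 -0.05 -0.   -1.35  0.42]
[-0.5341, -0.1422, 0.0294, -0.0039, -0.0014, 0.1232]
```

```bash
python3 -m handwheel '[[-0.534,-0.142,0.03,-0.004,-0.001,0.123,0.3],[-0.534,-0.142,0.03,-0.004,-0.001,0.123,0.3],[-0.534,-0.142,0.03,-0.004,-0.001,0.123,0.3],[-0.534,-0.142,0.03,-0.004,-0.001,0.123,0.3],[-0.534,-0.142,0.03,-0.004,-0.001,0.123,0.3],[-0.534,-0.142,0.03,-0.004,-0.001,0.123,0.3],[-0.534,-0.142,0.03,-0.004,-0.001,0.123,0.3],[-0.534,-0.142,0.03,-0.004,-0.001,0.123,0.3],[-0.534,-0.142,0.03,-0.004,-0.001,0.123,0.3],[-0.534,-0.142,0.03,-0.004,-0.001,0.123,0.3]]'; python3 - <<'E'
from h import *
st();print(rel([514,248,250],down(90)))
E
```

```text
clock: 7.45
position: [512.0, 250.6, 264.2]
ee_rot: [0.708, -0.706, -0.002, 0.004]
contact_force: [-0.9, -0.1, -0.1]
gripper_width: 55.6
grasp_force: 0.0
{'clock': 7.45, 'position': [511.99, 250.61, 264.18], 'contact_force': [-0.92, -0.09, -0.06], 'gripper_width': 55.63, 'grasp_force': 0.0} z [-0.009 -0.003 -1.   ] y [-1.    -0.004  0.009] [ 0.74  0.26 -0.02 -0.   -1.31 -0.73]
[0.0026, -0.0021, 0.0142, 0.0091, -0.0025, 0.0038]
```

```bash
python3 -m handwheel '[[0,0,0.01,0,0,0,0.3],[0,0,0.01,0,0,0,0.3],[0,0,0.01,0,0,0,0.3]]'; python3 - <<'E'
from h import *
st();print(rel([514,248,130],down(90)))
im,W=cloud("top");cv2.imwrite("pics/e.png",cv2.resize(im[165:245,110:210],(750,600),interpolation=cv2.INTER_CUBIC))
E
```

```text
clock: 7.82
position: [513.1, 246.7, 258.1]
ee_rot: [-0.707, 0.708, 0.002, -0.001]
contact_force: [-0.5, 0.1, 0.4]
gripper_width: 55.3
grasp_force: 0.0
{'clock': 7.82, 'position': [513.1, 246.74, 258.13], 'contact_force': [-0.45, 0.1, 0.37], 'gripper_width': 55.31, 'grasp_force': 0.0} z [-0.004  0.001 -1.   ] y [-1.     0.001  0.004] [ 0.73  0.26 -0.03 -0.   -1.28 -0.73]
[-0.0012, -0.0014, 0.1281, 0.004, 0.0006, -0.0014]
```

```bash
python3 -m handwheel '[[-0.001,-0.001,0.05,0.004,0,0,0.3],[-0.001,-0.001,0.1,0.004,0,0,0.3],[-0.001,-0.001,0.128,0.004,0,0,0.3],[-0.001,-0.001,0.128,0.004,0,0,0.3],[-0.001,-0.001,0.128,0.004,0,0,0.3]]' && python3 -m handwheel '[[0,0,0,0,0,0,0],[0,0,0,0,0,0,-0.6],[0,0,0,0,0,0,-1],[0,0,0,0,0,0,-1],[0,0,0,0,0,0,-1],[0,0,0,0,0,0,-1]]'; python3 - <<'E'
from h import *
st()
E
```

```text
clock: 8.5
position: [514.8, 249.4, 131.8]
ee_rot: [0.707, -0.707, 0.0, -0.002]
contact_force: [0.3, -0.8, 0.5]
gripper_width: 55.3
grasp_force: 0.0
clock: 9.25
position: [514.6, 249.6, 131.6]
ee_rot: [0.707, -0.707, 0.0, -0.002]
contact_force: [-0.5, 0.1, 6.0]
gripper_width: 26.4
grasp_force: 61.0
{'clock': 9.25, 'position': [514.62, 249.63, 131.65], 'contact_force': [-0.52, 0.06, 6.05], 'gripper_width': 26.44, 'grasp_force': 61.01} z [ 0.003  0.002 -1.   ] y [-1.    -0.001 -0.003] [ 0.73  0.35 -0.23  0.   -0.99 -0.73]
```

```bash
python3 -m handwheel '[[0,0,-0.01,0,0,0,-1],[0,0,-0.03,0,0,0,-1],[0,0,-0.06,0,0,0,-1],[0,0,-0.1,0,0,0,-1],[0,0,-0.15,0,0,0,-1],[0,0,-0.15,0,0,0,-1],[0,0,-0.15,0,0,0,-1],[0,0,-0.15,0,0,0,-1]]'; python3 - <<'E'
from h import *
st()
for n in("side","top"):
    im,W=cloud(n);np.save(n+"2.npy",W);cv2.imwrite(n+"2.png",im)
im=cv2.imread("side2.png");s=read_state()["position"]
print(proj("side",[s,np.array(s)-[0,0,117]]),proj("top",[s,np.array(s)-[0,0,117]]))
a=im[110:270,130:290]
cv2.imwrite("pics/f.png",cv2.resize(a,(600,600),interpolation=cv2.INTER_CUBIC))
T=np.load("top2.npy")
E
```

```text
clock: 10.25
position: [512.6, 248.3, 278.0]
ee_rot: [-0.707, 0.707, 0.001, -0.002]
contact_force: [0.3, 0.2, -1.1]
gripper_width: 26.8
grasp_force: 60.1
{'clock': 10.25, 'position': [512.63, 248.33, 277.99], 'contact_force': [0.34, 0.16, -1.14], 'gripper_width': 26.76, 'grasp_force': 60.13} z [-0.004 -0.001 -1.   ] y [-1.     0.     0.004] [ 0.73  0.25  0.   -0.   -1.33 -0.73]
[[204.64480057 207.25942864]
 [206.96743818 236.65880623]] [[159.65296078 196.57040343]
 [169.03976103 201.05095801]]
```

View pics/f.png

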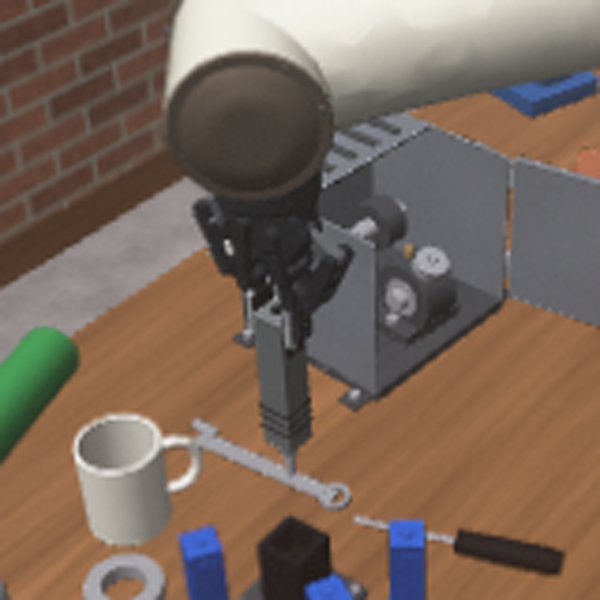

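Pen hangs straight below the fingers, tip at crop (292,478), 1 px from the predicted place; the pad mark is now visible from the side at crop (433,256). I refine the pad from both views.

```bash
python3 - <<'E'
from h import *
from scipy.optimize import least_squares
n0=np.array([-.422,.024,.906])
for n,c0 in(("top",np.array([641,-133,109.])),("side",None)):
    W=np.load(n+"2.npy");im=cv2.imread(n+"2.png")
    if c0 is None: c0=W[178,245]
    print(n,c0.round(1),proj(n,[[643,-133.5,107.5]]).round(1))
    p=W[np.linalg.norm(W-c0,axis=2)<22]; h=(p-c0)@n0
    q=p[abs(h-np.median(h))<4]
    for _ in range(3):
        c=q.mean(0);nn=np.linalg.svd(q-c)[2][2];nn*=np.sign(nn[2]); q=p[abs((p-c)@nn)<2.5]
    print(len(q),c.round(1),nn.round(3))
    u,v=(285,164) if n=="top" else (245,178)
    g=im[v-8:v+9,u-8:u+9].min(2); print(n,u-8,v-8); 
    a=cv2.resize(im[v-15:v+15,u-15:u+15],(390,390),interpolation=cv2.INTER_NEAREST); cv2.imwrite(n+"p.png",a)
cv2.imwrite("pics/g.png",np.hstack([cv2.imread("topp.png"),cv2.imread("sidep.png")]))
E
```

```text
top [ 641. -133.  109.] [[285.1 163.7]]
71 [ 644.2 -134.2  107.8] [-0.382  0.077  0.921]
top 277 156
side [ 647.  -138.3  107.1] [[245.1 178.8]]
30 [ 643.  -133.4  105.4] [-0.456  0.024  0.89 ]
side 237 170
```

View pics/g.png

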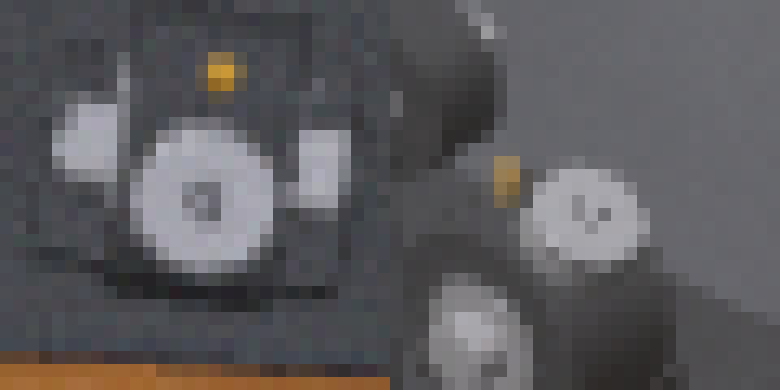

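```bash
cat >> h.py <<'E'
PAD=np.array([643,-133.5,107.3]); RT=down(87,25,-3.1); N=-RT.as_matrix()[:,2]
E
python3 - <<'E'
from h import *
print(N.round(3),rel(PAD+177*N+[-50,0,10],RT))
E
```

```text
[-0.422  0.023  0.906] [0.378, -0.0053, 0.0012, 0.4388, 0.011, 0.0517]
```

```bash
python3 -m handwheel '[[0.06,-0.001,0,0.07,0.002,0.01,-1],[0.12,-0.002,0,0.145,0.004,0.02,-1],[0.17,-0.003,0,0.22,0.005,0.03,-1],[0.22,-0.004,0,0.29,0.007,0.04,-1],[0.27,-0.005,0.001,0.365,0.009,0.05,-1],[0.32,-0.005,0.001,0.439,0.011,0.052,-1],[0.36,-0.005,0.001,0.439,0.011,0.052,-1],[0.378,-0.005,0.001,0.439,0.011,0.052,-1],[0.378,-0.005,0.001,0.439,0.011,0.052,-1],[0.378,-0.005,0.001,0.439,0.011,0.052,-1]]'; python3 - <<'E'
from h import *
st();print(rel(PAD+137*N,RT))
E
```

```text
clock: 11.6
position: [518.2, -128.9, 278.1]
ee_rot: [-0.672, 0.708, -0.157, 0.15]
contact_force: [0.1, -0.5, -1.4]
gripper_width: 26.8
grasp_force: 60.2
{'clock': 11.6, 'position': [518.19, -128.88, 278.07], 'contact_force': [0.1, -0.5, -1.43], 'gripper_width': 26.77, 'grasp_force': 60.22} z [ 0.423 -0.021 -0.906] y [-0.905  0.048 -0.424] [ 0.1  -0.05 -0.45  0.09 -0.74 -0.21]
[-0.002, -0.0409, 0.0706, -0.0011, 0.0017, -0.0009]
```

```bash
python3 -m handwheel '[[-0.001,-0.03,0.02,0,0,0,-1],[-0.002,-0.041,0.04,0,0.001,0,-1],[-0.002,-0.041,0.055,0,0.001,0,-1],[-0.002,-0.041,0.066,0,0.001,0,-1],[-0.002,-0.041,0.07,0,0.001,0,-1],[-0.002,-0.041,0.07,0,0.001,0,-1],[-0.002,-0.041,0.07,0,0.001,0,-1]]'; python3 - <<'E'
from h import *
st();print(rel(PAD+116.6*N,RT))
p=np.array(read_state()["position"]);print(p.round(1))
Z=R.from_quat(read_state()["ee_rot"]).as_matrix()[:,2]
for n in("side","top"):
    im,W=cloud(n);cv2.imwrite(n+"3.png",im);print(n,proj(n,[p+116.6*Z,PAD]).round(1).tolist())
a=cv2.imread("side3.png")[140:200,210:270];b=cv2.imread("top3.png")[140:200,255:315]
cv2.imwrite("pics/i.png",cv2.resize(np.hstack([a,b]),(800,400),interpolation=cv2.INTER_CUBIC))
E
```

```text
clock: 12.48
position: [585.5, -130.6, 233.6]
ee_rot: [-0.671, 0.708, -0.158, 0.15]
contact_force: [1.0, 0.4, -1.7]
gripper_width: 27.1
grasp_force: 60.2
{'clock': 12.48, 'position': [585.54, -130.61, 233.65], 'contact_force': [0.98, 0.44, -1.74], 'gripper_width': 27.14, 'grasp_force': 60.19} z [ 0.426 -0.022 -0.905] y [-0.903  0.048 -0.426] [ 0.08  0.1  -0.41  0.1  -0.63 -0.2 ]
[-0.0002, 0.0013, 0.0222, -0.0041, 0.0009, -0.001]
[ 585.5 -130.6  233.6]
side [[246.7, 175.3], [245.1, 178.9]]
top [[285.4, 164.7], [285.1, 163.7]]
```

View pics/i.png

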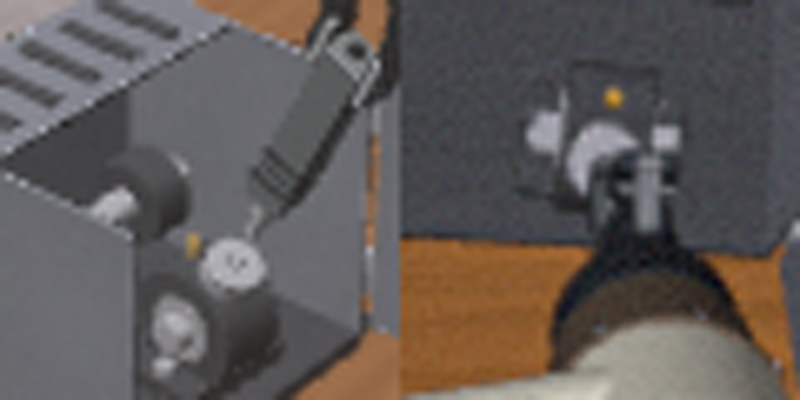

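Tip at side-crop (252,235), on the line to the mark (237,262), within 1 px of the prediction. Approach and press in steps.

```bash
python3 -m handwheel '[[0,0.001,0.008,-0.003,0.001,0,-1],[0,0.001,0.014,-0.003,0.001,0,-1],[0,0.001,0.018,-0.003,0.001,0,-1],[0,0.001,0.018,-0.003,0.001,0,-1],[0,0.001,0.018,-0.003,0.001,0,-1]]'; python3 - <<'E'
from h import *
def f():
    s=read_state();Z=R.from_quat(s["ee_rot"]).as_matrix()[:,2];return np.dot(s["contact_force"],-Z)
st();print("F along n",f(),rel(PAD+109.6*N,RT))
E
python3 -m handwheel '[[0,0,0.002,0,0,0,-1],[0,0,0.004,0,0,0,-1],[0,0,0.006,0,0,0,-1],[0,0,0.006,0,0,0,-1],[0,0,0.006,0,0,0,-1]]'; python3 - <<'E'
from h import *
s=read_state();Z=R.from_quat(s["ee_rot"]).as_matrix()[:,2]
st();print("F along n",np.dot(s["contact_force"],-Z),rel(PAD+109.6*N,RT))
E
```

```text
clock: 13.2
position: [592.3, -131.0, 216.2]
ee_rot: [-0.672, 0.709, -0.157, 0.149]
contact_force: [0.3, 1.2, -1.9]
gripper_width: 26.7
grasp_force: 60.3
{'clock': 13.2, 'position': [592.33, -130.98, 216.16], 'contact_force': [0.32, 1.15, -1.86], 'gripper_width': 26.69, 'grasp_force': 60.28} z [ 0.422 -0.023 -0.906] y [-0.905  0.048 -0.422] [ 0.08  0.13 -0.42  0.1  -0.59 -0.21]
F along n -1.7878636578983924 [-0.0002, 0.0, 0.0105, 0.0002, -0.0003, -0.001]
clock: 13.82
position: [594.7, -131.1, 210.8]
ee_rot: [-0.672, 0.709, -0.157, 0.149]
contact_force: [-0.9, -0.7, -0.0]
gripper_width: 26.7
grasp_force: 60.4
{'clock': 13.82, 'position': [594.74, -131.12, 210.83], 'contact_force': [-0.89, -0.68, -0.02], 'gripper_width': 26.73, 'grasp_force': 60.44} z [ 0.422 -0.023 -0.906] y [-0.905  0.048 -0.423] [ 0.08  0.14 -0.42  0.1  -0.58 -0.21]
F along n 0.342159526785806 [-0.0002, -0.0, 0.0047, 0.0001, -0.0003, -0.0011]
```

```bash
python3 -m handwheel '[[0,0,0.002,0,0,0,-1],[0,0,0.0045,0,0,0,-1],[0,0,0.0045,0,0,0,-1],[0,0,0.0045,0,0,0,-1],[0,0,0.0045,0,0,0,-1]]'; cat > m.py <<'E'
from h import *
F=[]
for i in range(12):
    get_image("side"); s=read_state();Z=R.from_quat(s["ee_rot"]).as_matrix()[:,2];F.append(np.dot(s["contact_force"],-Z))
st();print("F along n",np.mean(F),np.std(F),rel(PAD+109.6*N,RT))
E
python3 m.py
```

```text
clock: 14.45
position: [596.7, -131.2, 206.7]
ee_rot: [-0.672, 0.709, -0.157, 0.149]
contact_force: [-1.6, 0.7, 0.6]
gripper_width: 26.9
grasp_force: 60.6
{'clock': 15.05, 'position': [596.72, -131.18, 206.66], 'contact_force': [-0.83, -0.23, 1.41], 'gripper_width': 26.76, 'grasp_force': 60.64} z [ 0.422 -0.023 -0.906] y [-0.905  0.048 -0.423] [ 0.08  0.15 -0.42  0.1  -0.57 -0.21]
F along n 1.6633358433845242 0.6436002795312178 [-0.0002, -0.0, 0.0, 0.0001, -0.0002, -0.001]
```

```bash
python3 -m handwheel '[[0,0,0.0005,0,0,0,-1],[0,0,0.0005,0,0,0,-1],[0,0,0.0005,0,0,0,-1],[0,0,0.0005,0,0,0,-1],[0,0,0.0005,0,0,0,-1],[0,0,0.0005,0,0,0,-1],[0,0,0.0005,0,0,0,-1],[0,0,0.0005,0,0,0,-1],[0,0,0.0005,0,0,0,-1],[0,0,0.0005,0,0,0,-1]]'; python3 m.py; python3 - <<'E'
from h import *
im,_=cloud("side");t,_=cloud("top")
cv2.imwrite("pics/j.png",np.hstack([cv2.resize(im[150:200,220:270],(500,500),interpolation=cv2.INTER_CUBIC),cv2.resize(t[90:290,230:350],(300,500))]))
E
```

```text
clock: 16.3
position: [596.9, -131.2, 206.2]
ee_rot: [-0.672, 0.709, -0.157, 0.149]
contact_force: [-2.0, 0.7, 0.8]
gripper_width: 27.5
grasp_force: 60.6
{'clock': 16.9, 'position': [596.88, -131.19, 206.16], 'contact_force': [-0.83, -0.02, 2.06], 'gripper_width': 26.96, 'grasp_force': 60.65} z [ 0.422 -0.023 -0.906] y [-0.905  0.048 -0.422] [ 0.08  0.15 -0.43  0.1  -0.56 -0.21]
F along n 1.7595040854539643 0.5665690943960874 [-0.0002, -0.0001, -0.0005, 0.0002, -0.0002, -0.001]
```

View pics/j.png

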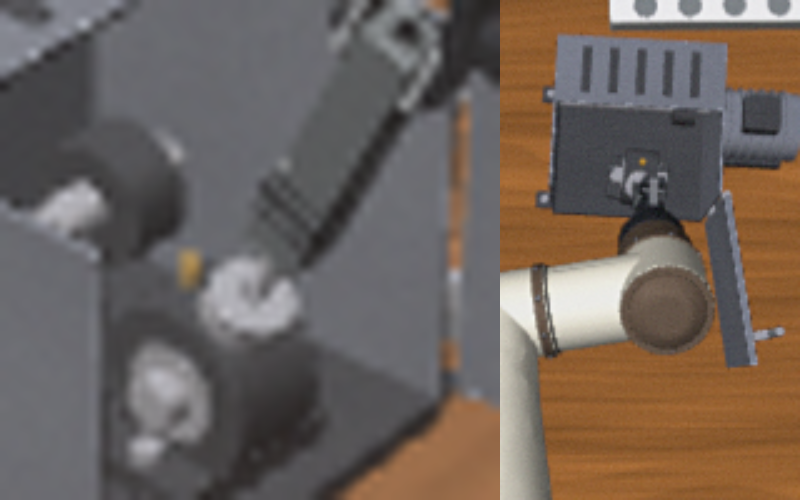

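The tip sits at crop (253,292), about pixel (245,179), which is where the mark was. The door is open about 98°. The force rise of about 3.3 N fits the spring being half in.

```bash
python3 -c "from bench import job_done;print(job_done())"
```

```text
the job is handed in; nothing more can be done
None
```

The job is handed in, with no verdict returned: the door is about 98° open, and the pen is held square to the pad with its tip on the mark and the spring about half in (about 3.3 N).

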